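# Scratch-test a spray-out panel

### The arm

A 6-joint arm with a two-finger parallel gripper is mounted at the origin on the work surface. World frame = base frame: x ahead of the robot, y to its left, z up, the work surface at z = 0. Lengths are in mm, angles in rad, forces in N, time in s.
With the tool pointing down it reaches from about 275 to 825 mm from the base axis. Payload 4.9 kg.
Tool frame: the origin (TCP) lies midway between the tips of the shut fingers; the grasp point (between the pads) lies 19 mm behind it; z points along the fingers, y is the line along which they close (so a half turn about z gives the same grasp; the last joint's range is limited). The gripper opens to 85 mm and grips with 20 to 120 N. Pads are 22 mm wide; open, the fingers measure 114 mm over their backs; the gripper's body (76 mm by 85 mm) begins 54 mm behind the grasp point. The pads swing forward as they close: fully open they stand 13 mm farther back than shut.
Start: joints at [-1.32, 0.326, -0.193, 1.052, 0, 1.437], TCP at [206.469, -509.793, 231.281] pointing down, gripper open.
Joint ranges: [-2.65, 2.65], [-0.97, 1.79], [-1.3, 1.35], [-1.93, 2.1], [-1.47, 1.37], [-3.14, 3.14]. Speed limits (rad/s): [2.57, 2.57, 3.14, 3.14, 3.14, 3.14].

### API

Orientations are given as a unit quaternion [x, y, z, w].
In Python, from cell import reach, move_linear, move_j, move_gripper, sleep, inverse_kinematics, capture, IKError, job_done, find_in, spot_point, current_time_s, current_joints, current_dq, current_effort, current_tool_pos, current_eef_rot, current_ft_force, current_wrist_torque, current_finger_gap, current_grip_force gives the robot as it stands. Calls block until the motion is done:
- reach(position, orientation): joint-space move of the TCP to a pose.
- move_linear(position, frame=None, vel=150): straight line of the TCP; frame=None keeps the orientation; vel is the mean speed in mm/s.
- move_j(angles): joint-space move.
- move_gripper(opening): finger opening in mm; the grip force is fixed at half the most; returns when the fingers have stopped.
- sleep(seconds).
- inverse_kinematics(position, orientation): joint angles nearest the present ones, or None.
- capture(name): name is "scene" or "top" or "wrist"; returns a dict with "img" (384x512x3 uint8, red, green, blue), "depth" (384x512 float32, mm along the optical axis (not along the pixel's ray), 0 where there is no reading), "intrinsics" (3x3 intrinsics, pixels), "R" (3x3) and "t" (3): a world point X has camera coordinates R X + t. Camera axes: x right, y down, z forward; pixel columns grow to the right and rows downward; lengths in mm; the calibration is good to about 2 mm. The wrist camera is an equidistant fisheye: a pixel r from the principal point sees the ray r / f radians off the axis. A picture is of the moment at which its call begins.
A pose or a line that the arm cannot do raises IKError and nothing moves.
- job_done(): hands the job in; it is judged then, once.
Trained networks look in a picture, given as the dict that the camera call returned (one of the last four; its "shot" number tells which), for a name from the list of things; names that differ only in an ending like _2 or _b are one class to them, and where a whole thing is asked for, a point or a joint stands for the part that bears it (a point fixed in the world has none). Each returns a list of dicts, best first, with "p" (0 to 1); they miss things now and then, are a little off and sometimes report something else, mostly with a low value. They report only what shows in the picture. A call takes as long as a camera call.
- find_in(thing, picture): "centre" ([x, y, z] in mm, in world coordinates, good to about 4 mm: the middle of the surface that is visible of it).
- spot_point(thing, picture): "centre" ([x, y, z] in mm, in world coordinates, good to about 4 mm: a listed point, or the origin of a listed thing).
Readings, each from a call of its own:
- current_time_s(): time.
- current_joints(): joint angles.
- current_dq(): joint speeds.
- current_effort(): joint torques, N m.
- current_tool_pos(): TCP position.
- current_eef_rot(): TCP orientation.
- current_ft_force(): force on the tool from outside, world axes, zero at the start.
- current_wrist_torque(): the same for the moment, N m.
- current_finger_gap(): finger opening in mm.
- current_grip_force(): force on a finger pad.
Only numpy, scipy, OpenCV 4.12 (cv2) and the standard library are available. Lean on these libraries where they do the work, as an engineer would, in place of code of your own. Each camera call takes 0.05 s, during which the arm holds its last target. There are 200 camera calls.

### The job

Slide the narrow panel carrier, nose first, into the slot of the scratch tester until you feel it come up against the hidden stop, without forcing it (10 N is plenty, never push with more than 20 N), and leave it fully home there. Then slide the scriber on top of the tester all the way to its end and let go there, so that it snaps back by itself. Leave the wide carrier and everything else on the bench where it is.

Things in the scene. Friction and masses are not known exactly. Their poses are not given: they have to be found in the camera images.
- panel: narrow panel carrier, flat on the table: aluminium plate 140 (x) x 64 (y) x 8 mm, rounded nose at +x (goes in first), top face white towards the nose, an upright black grip block at the -x end (40 along x, 22 along y, 36 mm high on the plate), centred 45 mm behind the plate's centre. 0.2 to 0.35 kg. Origin: centre of the plate's underside, z up
- panel_grip (a point): in the narrow carrier's grip block, 32 mm above the plate's underside; the block's top is 12 mm higher. The nose's tip is 115 mm ahead (panel +x)
- wide_panel: wide panel carrier: the same but 90 mm wide (y), too wide for the slot. The two carriers change places from run to run
- tester: grey scratch tester, fixed: base 210 (x) x 134 (y) x 20 mm high, a hood on it from x = -50 to +100 mm, its top 62.5 mm above the table; a blind slot runs into the hood along +x. Origin: at table height, midway across, 50 mm behind (+x of) the slot's mouth; x points into the slot, z up
- slot_mouth (a point): middle of the slot's mouth at floor level, 20 mm above the table. Slot 67 mm wide, 12 mm high. Its hidden end stop is fixed but set anew each run, 53 to 77 mm behind the mouth; the nose meets it squarely. Nothing else resists but friction (1 to 3 N). With the carrier home, 18 mm or more stays free between grip block and mouth
- apron (a point): middle of the apron, the flat open front 60 mm of the base (tester x = -110 to -50 mm), level with the slot's floor, 20 mm above the table: a carrier can be laid on it. On its last 28 mm before the mouth two steel lips, 9 mm high, flare out from the slot's sides as a lead-in
- sensor (a joint): panel-present pin in the slot, standing out of the stop by 6 mm, in m: 0 free, 0.006 pushed in, the plate against the stop. Weak spring (0.3 to 0.6 N) that does not push a carrier back out
- scriber (a joint): spring-return scriber slide on top of the hood, in m: 0 at rest, 0.05 at its end stop; grows as it moves along the tester's +y. The spring pulls back with 2.7 N at rest, 7.2 N at the end; let go, it snaps back to 0 within a second
- scriber_grip (a point): centre of the scriber slide's black grip, an upright block 24 (tester x) x 16 (y) x 40 mm high, centre 92 mm and top 112 mm above the table; moves with the slide. At rest it is 30 mm to the tester's -y side of the middle and 50 mm behind the mouth
- spray_can: upright spray can, 66 mm across, about 190 mm high; a bystander. Origin: about its middle, underside
- tape_roll: roll of masking tape lying flat, 100 mm across, 25 mm high; a bystander. Origin: about its middle, underside
- mix_cup: white mixing cup, 84 mm across, 100 mm high; a bystander. Origin: about its middle, underside
- wrench: steel wrench, 170 mm long, lying flat along its x; a bystander. Origin: about its middle, underside
- thinner_jar: jar of thinner, 70 mm across, 100 mm high; a bystander. Origin: about its middle, underside
- brush: paint brush, 190 mm long, lying flat along its x; a bystander. Origin: about its middle, underside
- spray_gun: metal spray gun lying on its side, about 140 x 130 mm, 40 mm high; a bystander. Origin: about its middle, underside

How it is judged:
By the outcome, as a careful person would: the job done as asked, in the order asked, and still so for the second after the job is handed in, with the robot touching nothing.
It also fails if it takes over 64 s, if anything falls off the work surface, if the arm or the gripper's body presses on something with over 40 N, if the wrist force passes 120 N, or if a joint passes its speed limit or range.

## Working session

There is one attempt and no reset: what is moved stays moved. The work goes in short steps, each a Python script; the robot and the scene stay as the last script left them, time stands still between calls to the robot, and variables do not carry over. Pictures are saved under pics/ and viewed, at most 10 in all, crops included, and the job is handed in when it is done.

```bash
ls; mkdir -p pics; python3 - <<'E'
from cell import *
import cv2, numpy as np
for c in ("scene","top"):
    s=capture(c); cv2.imwrite(f"pics/{c}0.png",s["img"][:,:,::-1])
    np.savez(f"pics/{c}0.npz",**{k:s[k] for k in("img","depth","intrinsics","R","t")})
    for n in ("panel","wide_panel","tester","scriber"):
        print(c,n,[(np.round(d["centre"]).tolist(),round(d["p"],2)) for d in find_in(n,s)[:3]])
    for n in ("panel","panel_grip","wide_panel","tester","slot_mouth","apron","scriber_grip"):
        print(c,"pt",n,[(np.round(d["centre"]).tolist(),round(d["p"],2)) for d in spot_point(n,s)[:3]])
print(current_time_s(),current_eef_rot(),current_ft_force())
E
```

```text
cell.py
pics
scene panel [([507.0, -117.0, 7.0], 0.79), ([666.0, 125.0, 78.0], 0.41)]
scene wide_panel [([500.0, -345.0, 10.0], 0.78), ([668.0, 127.0, 83.0], 0.32)]
scene tester [([682.0, 155.0, 65.0], 0.79), ([556.0, 327.0, 77.0], 0.22)]
scene scriber [([510.0, -116.0, 8.0], 0.73), ([672.0, 124.0, 83.0], 0.47), ([407.0, 536.0, 14.0], 0.17)]
scene pt panel [([505.0, -117.0, 1.0], 0.73), ([661.0, 123.0, 90.0], 0.62), ([410.0, 520.0, -5.0], 0.54)]
scene pt panel_grip [([464.0, -109.0, 30.0], 0.85), ([424.0, 393.0, 0.0], 0.26)]
scene pt wide_panel [([498.0, -347.0, 4.0], 0.7), ([413.0, 520.0, -2.0], 0.37)]
scene pt tester [([657.0, 158.0, 5.0], 0.8)]
scene pt slot_mouth [([607.0, 144.0, 14.0], 0.76)]
scene pt apron [([576.0, 138.0, 21.0], 0.77)]
scene pt scriber_grip [([662.0, 125.0, 93.0], 0.7), ([426.0, 394.0, 2.0], 0.29)]
top panel [([509.0, -115.0, 8.0], 0.9)]
top wide_panel [([500.0, -343.0, 8.0], 0.73)]
top tester [([652.0, 156.0, 61.0], 0.74), ([659.0, 124.0, 76.0], 0.52), ([501.0, -344.0, 11.0], 0.17)]
top scriber [([662.0, 120.0, 77.0], 0.51)]
top pt panel [([510.0, -119.0, 1.0], 0.88)]
top pt panel_grip [([462.0, -113.0, 32.0], 0.84)]
top pt wide_panel [([502.0, -346.0, 1.0], 0.83)]
top pt tester [([653.0, 154.0, 1.0], 0.61)]
top pt slot_mouth [([609.0, 147.0, 20.0], 0.74)]
top pt apron [([577.0, 140.0, 18.0], 0.8)]
top pt scriber_grip [([662.0, 127.0, 92.0], 0.68)]
1.2 [ 9.81545500e-01  1.91228738e-01  5.37057798e-06 -8.57440807e-06] [-1.04797476 -0.92908947 -0.0125527 ]
```

View pics/top0.png

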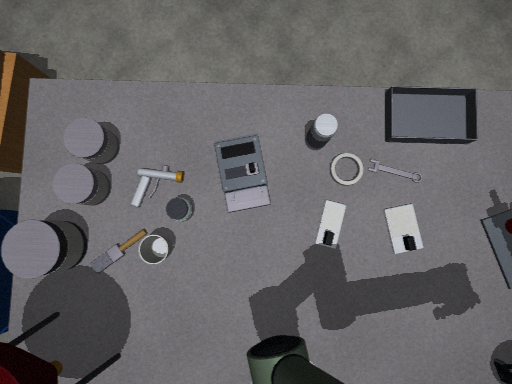

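View pics/scene0.png

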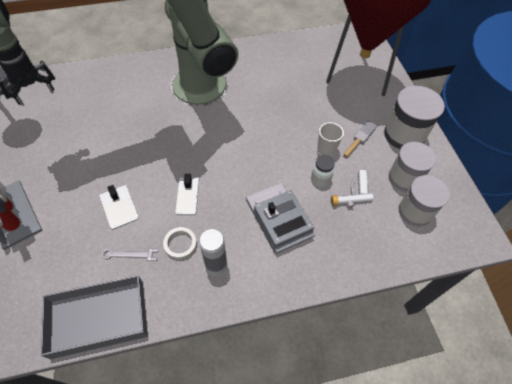

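```bash
cat > h.py <<'E'
from cell import *
import cv2, numpy as np
def Q(yaw): return [np.cos(yaw/2),np.sin(yaw/2),0,0]   # tool down, tool x along yaw
def save(s,n):
    cv2.imwrite(f"pics/{n}.png",s["img"][:,:,::-1])
    np.savez(f"pics/{n}.npz",**{k:s[k] for k in("img","depth","intrinsics","R","t")})
def cloud(s,fish):
    K=s["intrinsics"];h,w=s["depth"].shape
    u,v=np.meshgrid(np.arange(w),np.arange(h)); a=(u-K[0,2])/K[0,0]; b=(v-K[1,2])/K[1,1]
    if fish:
        r=np.hypot(a,b)+1e-9; k=np.tan(np.minimum(r,1.5))/r; a,b=a*k,b*k
    d=s["depth"]; P=np.dstack([a*d,b*d,d])
    return (P-s["t"])@s["R"]
def rect(P,m):
    c,sz,an=cv2.minAreaRect(P[m][:,:2].astype(np.float32)); return np.round(c,1),np.round(sz,1),round(an,2),m.sum()
E
python3 - <<'E'
from h import *
for nm,p,y in (("panel",[480,-113,260],-.17),("tester",[620,147,290],.18)):
    reach(p,Q(y)); s=capture("wrist"); save(s,"w_"+nm)
    print(nm,current_time_s(),current_joints(),s["intrinsics"][0],-s["R"].T@s["t"])
    for n in ("panel","panel_grip") if nm=="panel" else ("tester","slot_mouth","apron","scriber_grip"):
        print("pt",n,[(np.round(d["centre"],1).tolist(),round(d["p"],2)) for d in spot_point(n,s)[:2]])
E
```

```text
panel 3.0083 [-3.82428083e-01  2.02197831e-01 -2.85123848e-01  1.08340004e+00
 -2.22391300e-04  2.93036022e+00] [297.31863964   0.         253.12485153] [ 549.66109513 -126.93480572  401.37196085]
pt panel [([506.2, -119.6, -2.6], 0.81)]
pt panel_grip [([463.3, -114.9, 29.5], 0.74), ([663.5, 123.0, 92.6], 0.54)]
tester 4.3 [ 1.14844279e-01  4.67072992e-01  1.69129836e-01  1.27327814e+00
 -5.28516432e-04  3.07854057e+00] [297.31863964   0.         253.12485153] [689.44618233 157.0789119  431.21987111]
pt tester [([656.7, 150.3, -0.8], 0.62)]
pt slot_mouth [([607.3, 143.2, 18.0], 0.58)]
pt apron [([577.3, 135.9, 18.1], 0.68)]
pt scriber_grip [([662.7, 127.3, 91.4], 0.71), ([462.4, -116.0, 32.2], 0.55)]
```

```bash
python3 - <<'E'
from h import *
a=cv2.imread("pics/w_panel.png");b=cv2.imread("pics/w_tester.png")
cv2.imwrite("pics/v1.png",cv2.resize(np.vstack([a,b])[:, :],None,fx=.78,fy=.78))
for n in ("w_panel","w_tester","top0"):
    s=np.load(f"pics/{n}.npz");s={k:s[k] for k in s};P=cloud(s,n[0]=="w");z=P[...,2];d=s["depth"]>0
    if n!="w_tester":
        near=d&(np.hypot(P[...,0]-500,P[...,1]+117)<130); print(n,"table z",np.median(z[near&(abs(z)<5)]))
        print(" panel",rect(P,near&(z>5)&(z<13)&(s["img"].min(2)>140)),rect(P,near&(z>30)&(z<55)))
    if n!="w_panel":
        near=d&(np.hypot(P[...,0]-650,P[...,1]-155)<150)
        print(" hood",rect(P,near&(z>57)&(z<67)),"z",np.median(z[near&(z>57)&(z<67)]))
        print(" grip",rect(P,near&(z>105)&(z<118)))
        print(" apron",rect(P,near&(z>16)&(z<24)))
        print(" lips",rect(P,near&(z>26)&(z<33)))
E
```

```text
w_panel table z -1.1936084215638896
 panel (array([ 507.7, -122.1]), array([ 63.8, 139.8]), 77.05, np.int64(4186)) (array([ 464.4, -111.9]), array([22. , 40.5]), 77.02, np.int64(558))
 hood (array([680.3, 159. ]), array([150.2, 135. ]), 12.37, np.int64(11599)) z 61.630971835365294
 grip (array([662.1, 125.3]), array([23.3, 15.3]), 11.38, np.int64(309))
 apron (array([573.5, 135.9]), array([ 51.6, 132.1]), 12.52, np.int64(2876))
 lips (array([672. , 157.4]), array([190.5, 133.6]), 12.11, np.int64(655))
top0 table z -0.5716002752999004
 panel (array([ 508. , -120.9]), array([ 64.4, 137.6]), 76.51, np.int64(656)) (array([ 465. , -110.7]), array([23.2, 38.8]), 77.59, np.int64(107))
 hood (array([680.4, 159.8]), array([150.3, 133.7]), 12.49, np.int64(2005)) z 61.91949883617542
 grip (array([661.9, 125.5]), array([23. , 14.2]), 1.9, np.int64(46))
 apron (array([578.9, 137.2]), array([ 61.6, 133. ]), 12.42, np.int64(746))
 lips (array([673. , 157.2]), array([190.6, 131.5]), 12.48, np.int64(110))
```

View pics/v1.png

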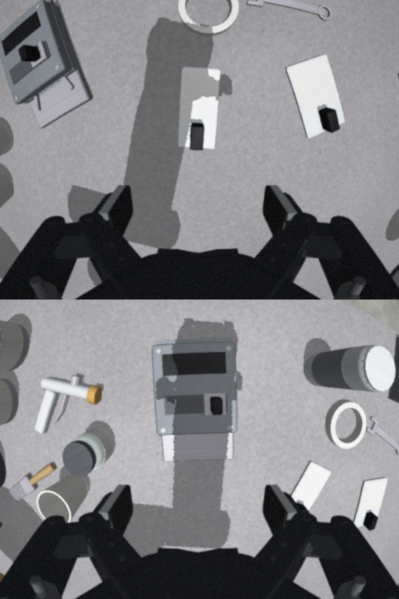

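```bash
cat >> h.py <<'E'
YT=np.deg2rad(12.42); T0=np.array([655.9,154.0]); U=np.array([np.cos(YT),np.sin(YT)]); V=np.array([-U[1],U[0]])
YP=np.deg2rad(-12.95)
def tp(x,y,z): return [*(T0+x*U+y*V),z]     # tester frame -> world
def F(): f=np.array(current_ft_force()); return np.round([f[:2]@U,f[:2]@V,f[2]],2)
E
python3 - <<'E'
from h import *
reach([464.2,-112,110],Q(YP+np.pi))
move_linear([464.2,-112,13],vel=100)
move_gripper(10); print("gap",current_finger_gap(),current_grip_force(),F())
move_linear([464.2,-112,90],vel=100); print(F())
reach(tp(-50-115-45,0,90),Q(YT+np.pi)); sleep(.3); print(current_joints(),current_tool_pos(),F())
s=capture("wrist"); save(s,"w_held"); s2=capture("top"); save(s2,"t_held"); print(current_time_s())
for s,f in((s,1),(s2,0)):
    P=cloud(s,f);d=s["depth"]>0;z=P[...,2]
    near=d&(np.hypot(P[...,0]-T0[0]+165*U[0],P[...,1]-T0[1]+165*U[1])<140)
    m=near&(z>79)&(z<90)&(s["img"].min(2)>120); r=rect(P,m); print(r,"tester xy",(r[0]-T0)@U,(r[0]-T0)@V,np.median(z[m]))
    m=near&(z>57)&(z<67);print(rect(P,near&(z>57)&(z<67)))
a=cv2.imread("pics/w_held.png");b=cv2.imread("pics/t_held.png")
cv2.imwrite("pics/v2.png",cv2.resize(np.vstack([a,b]),None,fx=.78,fy=.78))
E
```

```text
gap 20.841691204663192 60.106844902038574 [0.05 0.63 5.16]
[ 0.45 -0.42 -2.66]
[ 7.53106156e-02  3.26147848e-01 -6.06185938e-01  6.38410140e-01
 -1.61081049e-04 -1.39262335e-01] [451.15560393 107.80135693  89.98252067] [-0.64  0.04 -3.07]
11.15
(array([468.3, 110.2]), array([86.5, 64.8]), 12.67, np.int64(4698)) tester xy -192.629985544523 -2.4266580139850524 83.53915441729009
(array([0., 0.]), array([0., 0.]), 0.0, np.int64(0))
(array([0., 0.]), array([0., 0.]), 0.0, np.int64(0)) tester xy -673.6718846882981 -9.327474498304317 nan
(array([618.9, 146.7]), array([ 24.1, 129.7]), 12.83, np.int64(286))
  return _methods._mean(a, axis=axis, dtype=dtype,
  ret = ret.dtype.type(ret / rcount)
```

View pics/v2.png

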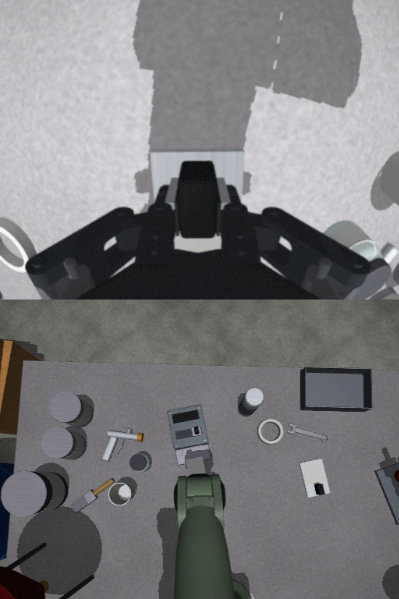

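```bash
python3 - <<'E'
from h import *
reach(tp(-230,0,130),Q(YT)); sleep(.3)
s=capture("wrist"); save(s,"w_held2")
print(current_time_s(),(np.array(current_tool_pos()[:2])-T0)@np.c_[U,V],F())
P=cloud(s,1);d=s["depth"]>0;z=P[...,2]; L=np.dstack([(P[...,:2]-T0)@U,(P[...,:2]-T0)@V,z])
print("z hist",np.histogram(z[d],range(0,180,10))[0])
for nm,m in (("plate",d&(z>115)&(z<134)&(s["img"].min(2)>110)&(L[...,0]<-60)&(L[...,0]>-200)&(abs(L[...,1])<60)),("hood",d&(z>57)&(z<67)&(L[...,0]>-70)&(L[...,0]<120)&(abs(L[...,1])<90)),
  ("lips",d&(z>26)&(z<33)&(L[...,0]>-80)&(L[...,0]<-51)&(abs(L[...,1])<60))):
    r=rect(L,m);print(nm,r,np.median(z[m]) if m.any() else "")
    if nm!="lips":
        for x in range(-190,100,20):
            k=m&(abs(L[...,0]-x)<3)
            if k.sum()>20: y=L[...,1][k];print("  ",x,round(y.min(),1),round(y.max(),1),round((y.min()+y.max())/2,1),round(np.median(z[k]),1))
cv2.imwrite("pics/v3.png",cv2.imread("pics/w_held2.png"))
E
```

```text
14.1417 [-2.29998581e+02  6.04135205e-03] [ 0.13  0.02 -3.42]
z hist [7123 7678 2648  724  715  559  638  867  403 1162   33  281 4893  504
  802 4074 1294]
plate (array([0., 0.]), array([0., 0.]), 0.0, np.int64(0)) 
hood (array([0., 0.]), array([0., 0.]), 0.0, np.int64(0)) 
lips (array([-72.3,   0. ]), array([12.6, 98. ]), 0.18, np.int64(274)) 27.711510642009017
```

View pics/v3.png

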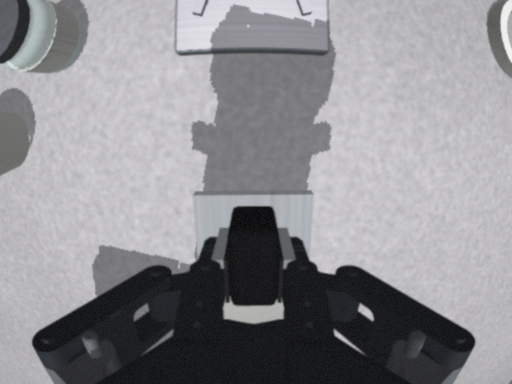

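```bash
python3 - <<'E'
from h import *
for n in("w_held","w_held2"):
    s=np.load(f"pics/{n}.npz");s={k:s[k] for k in s}
    P=cloud(s,1);d=s["depth"]>0;z=P[...,2]; L=np.dstack([(P[...,:2]-T0)@U,(P[...,:2]-T0)@V,z]); lum=s["img"].min(2)
    zp={"w_held":(79,90),"w_held2":(117,132)}[n]
    for nm,zr,rows in (("plate",zp,(190,262)),("apron",(15,24),(0,50)),("base",(15,24),(0,40))):
        for row in range(rows[0]+3,rows[1],12):
            k=d[row]&(z[row]>zr[0])&(z[row]<zr[1])&(lum[row]>70)
            if k.sum()<10: continue
            c=np.where(k)[0]; a,b=c[0],c[-1]; y=L[row,:,1]
            print(n,nm,row,a,b,"x",round(L[row,a,0],1),round(L[row,b,0],1),"y",round(y[a],1),round(y[b],1),"mid",round((y[a]+y[b])/2,1),"z",round(np.median(z[row][k]),1))
E
```

```text
w_held plate 193 193 312 x -235.0 -235.7 y -35.0 29.0 mid -3.0 z 80.9
w_held plate 205 194 313 x -229.3 -229.5 y -34.2 29.6 mid -2.3 z 83.5
w_held plate 217 195 312 x -223.1 -222.6 y -33.7 29.4 mid -2.1 z 83.5
w_held plate 229 195 311 x -215.2 -215.5 y -34.6 29.4 mid -2.6 z 83.4
w_held plate 241 196 310 x -208.2 -208.7 y -34.4 29.1 mid -2.6 z 83.2
w_held2 plate 193 193 312 x -205.0 -204.1 y 31.0 -32.8 mid -0.9 z 120.6
w_held2 plate 205 194 313 x -210.4 -210.4 y 30.0 -33.5 mid -1.8 z 123.5
w_held2 plate 217 195 312 x -217.2 -216.7 y 29.8 -33.0 mid -1.6 z 123.5
w_held2 plate 229 195 311 x -224.5 -224.4 y 30.4 -33.3 mid -1.5 z 123.5
w_held2 plate 241 196 310 x -231.8 -231.7 y 30.4 -33.3 mid -1.5 z 123.5
w_held2 apron 3 176 510 x -63.9 -10.6 y 65.3 -291.3 mid -113.0 z 19.3
w_held2 apron 15 71 508 x -58.7 -27.7 y 170.9 -285.0 mid -57.1 z 19.2
w_held2 apron 27 74 504 x -71.6 -45.2 y 167.4 -275.4 mid -54.0 z 19.2
w_held2 apron 39 72 507 x -83.9 -58.4 y 168.1 -279.4 mid -55.7 z 19.3
w_held2 base 3 176 510 x -63.9 -10.6 y 65.3 -291.3 mid -113.0 z 19.3
w_held2 base 15 71 508 x -58.7 -27.7 y 170.9 -285.0 mid -57.1 z 19.2
w_held2 base 27 74 504 x -71.6 -45.2 y 167.4 -275.4 mid -54.0 z 19.2
w_held2 base 39 72 507 x -83.9 -58.4 y 168.1 -279.4 mid -55.7 z 19.3
```

```bash
cat > ins.py <<'E'
from h import *
import sys
def insert(x,y,zz,b,xmax=-85,lim=8):
    while x<xmax:
        fine = x>-50-115+48
        x+= 1 if fine else 3
        move_linear(tp(x,y,zz),vel=15 if fine else 40)
        f=F()-b
        print("d",x+165,"y",round(y,2),f)
        if f[0]<-lim: print("STOP",current_time_s()); break
        if abs(f[1])>2: y+=0.3*np.sign(f[1])*min(3,abs(f[1])/2)
    return x,y
E
python3 - <<'E'
from ins import *
y=1.3;z=34.5
reach(tp(-210,y,90),Q(YT+np.pi)); move_linear(tp(-210,y,z),vel=80); sleep(.3)
b=np.mean([F() for _ in range(8)],0); print("base",b,current_time_s())
print(insert(-210,y,z,b,xmax=-165+47))
print(current_time_s(),current_finger_gap(),current_wrist_torque())
np.save("b.npy",b)
E
```

```text
base [-0.71  1.27 -2.75] 17.925
d -42 y 1.3 [ 0.61 -0.69  0.29]
d -39 y 1.3 [ 0.37 -1.23  0.97]
d -36 y 1.3 [ 1.   -2.1   0.89]
d -33 y 0.99 [ 0.72 -1.13  0.53]
d -30 y 0.99 [ 0.15 -0.25 -0.02]
d -27 y 0.99 [-0.48 -1.52  0.35]
d -24 y 0.99 [ 0.38 -2.08  0.07]
d -21 y 0.67 [ 0.69 -2.17  0.99]
d -18 y 0.35 [ 0.93 -0.8  -0.06]
d -15 y 0.35 [ 0.84 -1.34  1.2 ]
d -12 y 0.35 [ 1.37 -1.36  1.22]
d -9 y 0.35 [ 0.24 -0.64  1.01]
d -6 y 0.35 [-0.05 -1.3   0.81]
d -3 y 0.35 [ 1.81 -1.07  0.86]
d 0 y 0.35 [ 0.58 -1.43  0.07]
d 3 y 0.35 [ 0.31 -1.95  1.14]
d 6 y 0.35 [ 1.24 -0.2  -0.16]
d 9 y 0.35 [ 0.1  -1.13  0.52]
d 12 y 0.35 [ 0.1  -0.64  1.03]
d 15 y 0.35 [ 0.3  -1.53  0.13]
d 18 y 0.35 [ 0.39 -1.05  0.36]
d 21 y 0.35 [ 0.   -1.05  1.04]
d 24 y 0.35 [ 0.7  -1.8  -0.13]
d 27 y 0.35 [-0.06 -2.06  0.18]
d 30 y 0.04 [ 1.49 -0.64  0.61]
d 33 y 0.04 [ 0.14 -0.41  0.47]
d 36 y 0.04 [ 1.36 -0.5   0.35]
d 39 y 0.04 [ 0.97 -1.73  0.33]
d 42 y 0.04 [ 0.8  -0.94  0.34]
d 45 y 0.04 [ 0.99 -1.51  0.2 ]
d 48 y 0.04 [ 1.06 -2.1  -0.87]
(-117, np.float64(-0.2764999999999998))
25.675 21.35785955745007 [-0.03004243  0.07378598 -0.02851234]
```

```bash
python3 - <<'E'
from ins import *
b=np.array([0,0,-2.75])
x,y=insert(-117,0.04,34.5,b,xmax=-165+82,lim=6)
sleep(.2); print(F()-b,(np.array(current_tool_pos()[:2])-T0)@np.c_[U,V],current_finger_gap(),current_wrist_torque(),current_time_s())
save(capture("wrist"),"w_in"); save(capture("scene"),"s_in")
a=cv2.imread("pics/w_in.png");c=cv2.resize(cv2.imread("pics/s_in.png")[150:290,190:380],(512,384))
cv2.imwrite("pics/v4.png",cv2.resize(np.vstack([a,c]),None,fx=.78,fy=.78))
E
```

```text
d 51 y 0.04 [-0.2  -0.98  0.47]
d 52 y 0.04 [-1.15 -0.94  0.8 ]
d 53 y 0.04 [ 0.2  -0.06  0.84]
d 54 y 0.04 [-0.71 -0.44  0.64]
d 55 y 0.04 [0.37 0.98 1.29]
d 56 y 0.04 [ 0.01 -0.3   0.84]
d 57 y 0.04 [0.15 0.18 0.52]
d 58 y 0.04 [0.01 0.39 1.1 ]
d 59 y 0.04 [ 0.42 -1.44  0.04]
d 60 y 0.04 [ 0.16 -0.69 -0.15]
d 61 y 0.04 [-0.17  0.82  0.79]
d 62 y 0.04 [0.36 0.12 0.89]
d 63 y 0.04 [ 1.03 -0.53 -0.23]
d 64 y 0.04 [0.44 0.53 0.59]
d 65 y 0.04 [-0.47  0.38  1.19]
d 66 y 0.04 [ 0.45 -0.22  1.16]
d 67 y 0.04 [-0.15 -0.28 -0.27]
d 68 y 0.04 [0.91 0.16 0.82]
d 69 y 0.04 [-0.22  0.04  0.31]
d 70 y 0.04 [ 0.27 -0.07  0.73]
d 71 y 0.04 [-0.4  -0.27  1.16]
d 72 y 0.04 [-1.09 -0.59  0.18]
d 73 y 0.04 [ 0.45 -0.2   0.07]
d 74 y 0.04 [-0.11 -0.12  1.32]
d 75 y 0.04 [-1.04  0.08  0.49]
d 76 y 0.04 [-0.55 -0.05  0.34]
d 77 y 0.04 [-4.41  0.57  1.96]
d 78 y 0.04 [-7.4   0.29  3.39]
STOP 32.675
[-6.42 -0.06  3.51] [-88.92234694   0.17216909] 20.833936371689823 [-0.2899622   1.21827608 -0.10128086] 32.875
```

View pics/v4.png

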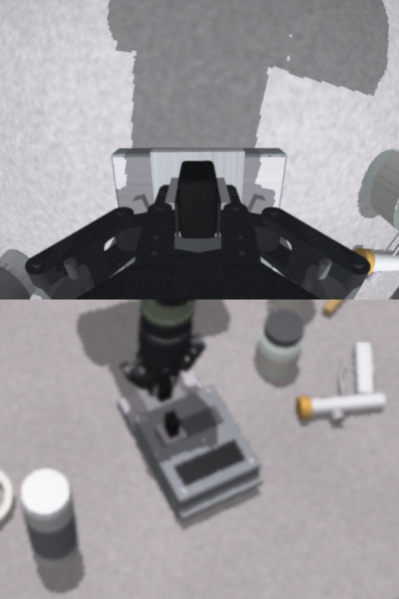

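```bash
python3 - <<'E'
from ins import *
b=np.array([0,0,-2.75])
move_linear(tp(-88.5,.04,34.5),vel=20)
z=34.5
while z>32.6:
    z-=.4; move_linear(tp(-88.5,.04,z),vel=20); f=F()-b; print(z,f)
    if f[2]>5: break
x=-88.5
while x<-84:
    x+=.5; move_linear(tp(x,.04,z),vel=15); sleep(.1); f=F()-b; print("x",x,f,(np.array(current_tool_pos()[:2])-T0)@U)
    if f[0]<-8: break
move_gripper(50); sleep(.2); print(F(),(np.array(current_tool_pos()[:2])-T0)@U,current_finger_gap(),current_time_s())
E
```

```text
34.1 [-5.12  0.7   2.64]
33.7 [-5.26 -0.5   3.35]
33.300000000000004 [-5.9   0.08  3.9 ]
32.900000000000006 [-6.78 -0.22  7.04]
x -88.0 [-8.14 -0.19  8.57] -89.04360695300447
[ 1.3  -0.53 -0.46] -87.78325497771132 49.84925949378291 35.1667
```

```bash
python3 - <<'E'
from ins import *
move_linear(tp(-88,0,95),vel=150); move_linear(tp(-137,0,95),vel=200); move_gripper(0)
move_linear(tp(-137,0,25),vel=120); sleep(.1); b=np.mean([F() for _ in range(4)],0); print(b,current_time_s())
x=-137
while x<-112:
    x+=1.5 if x<-128 else .7; move_linear(tp(x,0,25),vel=30); f=F()-b
    if f[0]<-2: print("x",x,f,(np.array(current_tool_pos()[:2])-T0)@U)
    if f[0]<-6.5: break
sleep(.1);print(F()-b,(np.array(current_tool_pos()[:2])-T0)@U)
move_linear(tp(-140,0,25),vel=100); move_linear(tp(-140,0,150),vel=200)
save(capture("wrist"),"w_home"); print(current_time_s())
E
```

```text
[-0.56  0.17 -0.71] 37.4917
x -124.49999999999999 [-3.82  0.23  1.6 ] -125.3943395914601
x -123.79999999999998 [-4.38 -1.01  3.83] -125.25070398133148
x -123.09999999999998 [-5.49 -0.46  5.75] -125.23479088769307
x -122.39999999999998 [-7.43 -1.11  6.48] -125.13583058747261
[-7.77 -0.15  7.17] -125.15666184039476
42.2417
```

```bash
python3 - <<'E'
from ins import *
q=Q(YT+np.pi/2)
if inverse_kinematics(tp(0,-30,150),q) is None: q=Q(YT-np.pi/2)
reach(tp(0,-30,170),q); move_gripper(60); move_linear(tp(0,-30,83),vel=150); b=F()
move_gripper(10); print(current_time_s(),current_joints()[5],current_finger_gap(),F()-b)
move_linear(tp(0,15,83),vel=60); print(F()-b)
y=15
while y<28:
    y+=1; move_linear(tp(0,y,83),vel=20); f=F()-b; print(y,f)
    if f[1]<-16: break
sleep(.1); print(F()-b,(np.array(current_tool_pos()[:2])-T0)@V)
move_gripper(60); sleep(.5); move_linear(tp(0,y,190),vel=200)
print(current_time_s())
reach(tp(-60,30,260),Q(YT+np.pi)) 
s=capture("top"); save(s,"t_end")
P=cloud(s,0);d=s["depth"]>0;z=P[...,2]; near=d&(np.hypot(P[...,0]-662,P[...,1]-125)<90)
print(rect(P,near&(z>105)&(z<118)),current_time_s())
E
```

```text
45.3833 1.43064806413338 22.901899709927175 [-2.56 -0.91  5.07]
[-3.82 -6.2   4.71]
16 [-3.66 -8.18  5.32]
17 [-2.94 -8.19  5.06]
18 [-2.49 -8.94  4.97]
19 [-3.89 -8.53  5.33]
20 [-2.96 -8.64  4.6 ]
21 [-4.31 -7.22  5.42]
22 [-3.18 -7.98  4.41]
23 [-3.54 -8.14  4.6 ]
24 [ -4.1  -12.11   5.21]
25 [ -3.45 -13.74   5.32]
26 [ -4.   -15.3    4.88]
27 [ -4.12 -18.75   4.34]
[ -4.17 -17.76   4.75] 20.13636456691589
51.0083
(array([658.8, 119.8]), array([12.2,  2.8]), 1.61, np.int64(7)) 52.4583
```

```bash
python3 - <<'E'
from h import *
reach(tp(-130,0,290),Q(YT)); s=capture("wrist"); save(s,"w_end"); save(capture("scene"),"s_end"); print(current_time_s())
P=cloud(s,1);d=s["depth"]>0;z=P[...,2]; L=np.dstack([(P[...,:2]-T0)@U,(P[...,:2]-T0)@V,z])
n=d&(abs(L[...,1])<60)&(L[...,0]>-150)&(L[...,0]<80)
print("scriber",rect(L,n&(z>105)&(z<118)),"block",rect(L,n&(z>56)&(z<70)&(L[...,0]<-65)))
cv2.imwrite("pics/v5.png",cv2.resize(np.vstack([cv2.imread("pics/w_end.png"),cv2.imread("pics/s_end.png")]),None,fx=.78,fy=.78))
E
```

```text
55.1583
scriber (array([ -0.5, -30.2]), array([23.7, 15.1]), 0.27, np.int64(311)) block (array([-89.9,  -2.1]), array([38. , 21.3]), 0.22, np.int64(534))
```

View pics/v5.png

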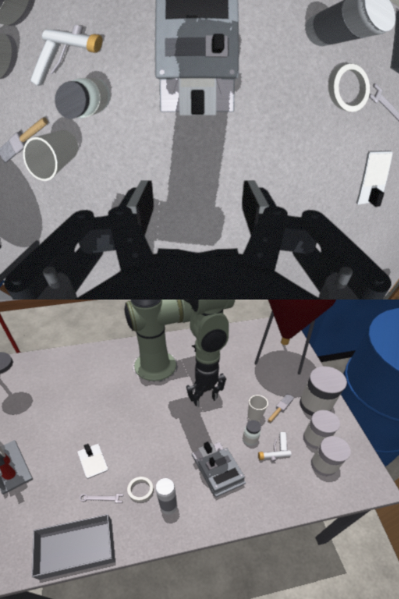

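The carrier is in the slot, with its block at (198,100) in the wrist view. The scriber is back at rest at (217,42), and the bystanders have not moved.

```bash
python3 -c "
from cell import *
print(job_done())"
```

```text
the job is handed in; nothing more can be done
None
```

The narrow carrier is home against the hidden stop (felt at about 8 N), the scriber was pulled to its end and snapped back to rest when let go, nothing else looks moved, and the job was handed in at about 55 s.

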